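# Hook a parts drawer out of a deep rack, home against the front bar

## Task

The clear parts drawer in the plywood rack has slid to the back of its bay and lies a little crooked. Take the tray hook by its wooden grip, reach in and drop its down-turned end behind the drawer's front wall, and drag the drawer gently forward until it is drawn up firmly and squarely against the rack's front bar; feel for the bar and do not force it, for the thin plastic lip cracks. Then unhook and stand the tray hook back on the desk, upright and clear in front of the rack, leaving the drawer home and everything else where it is.

Things in the scene. Friction and masses are not known exactly. Their poses are not given: they have to be found in the camera images.
- rack: Plywood desk rack, fixed, 262 mm deep, 192 wide, 146 high: two shut drawers below, above them two deep bays open to the robot. Origin: middle of its front edge, on the desk; x points into the rack, y to its left, z up. Bay floor at z = 56 mm. Bays 84 mm wide, middles at y = -46 and +46 mm, parted by an 8 mm panel that begins 38 mm behind the front edge; the outer cheeks reach to the front edge, 30 mm above the bay floor there.
- rack_floor (a point): Middle of the front edge of the bays' floor board (z = 56 mm); axes as the rack's. On the board, across both bays, is clamped a rigid aluminium front bar, 8 mm thick, 20 mm high, parallel to the front edge. Drawers stop at its rear face, which can be set anywhere from 12 to 30 mm behind the front edge; the setting is not measured: feel for it or see it.
- rack_roof (a point): Middle of the roof's front edge, on its underside: 55 mm behind the rack's front edge and 136 mm above the desk (80 mm above the bay floor). The roof is 10 mm thick and covers the bays from here to the back; axes as the rack's. Small things stand on it, farther back.
- tray: Clear plastic parts drawer (grey parts in it), loose, 0.3 to 0.55 kg, 157 x 60 x 41 mm, at the back of one bay, up to 4 degrees askew; a flat grey case lies in the other bay. Origin: centre of its underside; x to its rear. It slides with 1 to 4 N; when a front corner meets the bar, 1 to 4 N more swings it square; a steady pull of 12 to 13 N then beds it firmly.
- tray_lip (a point): Middle of the top edge of the drawer's front wall: 71 mm before the drawer's origin, 40 mm above its underside; axes as the drawer's. The wall is 2 mm thick; a folded lip on it sticks out 6 mm forward over the top 9 mm. Behind the wall the drawer is hollow, 55 mm wide inside, open above, free in its top 15 mm at least. Above 15 N wall and lip crack.
- hook_grip (a point): Tray hook, 0.13 kg: upright square wooden grip, 24 x 24 mm, 78 mm high (27 mm square foot in the lowest 10 mm, brass band at 27 to 32 mm); a round 6 mm steel rod runs out level from it, axis 17 mm above its underside, to a down-turned end. It stands on the desk on foot and tip. This point: on the grip's axis, 52 mm above its underside, good to grasp; x along the rod, z up.
- hook_tip (a point): Lowest point of the tray hook's down-turned end: 160 mm along x from the grip's axis and level with the grip's underside; axes as the grip's. The end is a 6 mm round pin that reaches 14 mm below the rod's underside; the rod's top is 20 mm above this point.

How it is judged:
By the outcome, as a careful person would: the job done as asked, in the order asked, and still so for the second after the job is handed in, with the robot touching nothing.
It also fails if it takes over 62 s, if anything falls off the work surface, if the arm or the gripper's body presses on something with over 40 N, if the wrist force passes 120 N, or if a joint passes its speed limit or range.

## Robot

A 6-joint arm with a two-finger parallel gripper is mounted at the origin on a cart in front of the work surface, level with it; the furniture and walls round the work are solid. World frame = base frame: x ahead of the robot, y to its left, z up, the work surface at z = 0. Lengths are in mm, angles in rad, forces in N, time in s.
With the tool pointing down it reaches from about 300 to 775 mm from the base axis. Payload 14.6 kg.
Tool frame: the origin (TCP) lies midway between the tips of the shut fingers; the grasp point (between the pads) lies ctrl.grip_depth behind it (ctrl.grip_depth is the distance from the TCP to the grasp point, in mm); z points along the fingers, y is the line along which they close (so a half turn about z gives the same grasp; the last joint's range is limited). The gripper opens to 85 mm and grips with 20 to 120 N. Pads are 22 mm wide; open, the fingers measure 114 mm over their backs; the gripper's body (76 mm by 85 mm) begins 54 mm behind the grasp point. The pads swing forward as they close: fully open they stand 13 mm farther back than shut.
Start: joints at [-1.213, 0.3, 1.521, -0, 1.321, -0.067], TCP at [226.668, -501.11, 231.281] pointing down, gripper open.
Joint ranges: [-3.03, 3.03], [-0.79, 2.21], [0.23, 2.52], [-1.04, 4.18], [0, 3.07], [-2.55, 2.55]. Speed limits (rad/s): [2.22, 2.22, 2.57, 3.14, 3.14, 3.14].

## Interface

Orientations are given as a unit quaternion [w, x, y, z].
In Python, from rig import ctrl gives the robot as it stands. The module is installed in compiled form; this text tells all that it offers.
- The arm moves only by the shell command python3 -m creep 'ROWS' [OPENING]. ROWS is JSON, a list of rows, each an object of numbers: "dx", "dy", "dz": the shift along the tool's x, y, z in cm; "yaw": the turn about the tool's z in rad. In form: [{"dx": .., "dy": .., "dz": .., "yaw": ..}, ...]. A call has 1 to 10 rows; each row shifts and turns the commanded pose from where the row before left it, along the tool's axes as they then stand; what a row does not reach is not made up. A row lasts 1/12 s, in which the tool goes at most 41.7 mm and 7.16 degrees, less where a joint would pass 70% of its speed; a pose out of reach is approached as far as the arm can. A call with a gripper value outside its range is refused whole. OPENING is the gripper command: -1 is fully open, 1 is shut, values between are in proportion, set as the call begins (- or left out, the last holds). The fingers move at their own pace and stop on an object; the grip force is fixed at half the most. Time passes only in rows, so rows that do not move let the fingers close. It gives the time, the measured TCP pose, the force, the opening and the grip force at its end, in the units of the state.
- ctrl.observe(): the state, without advancing time (a new reading comes with each control period).
- ctrl.grab_frame(name): name is "scene" or "top"; returns the picture (384x512x3 uint8, red, green, blue); there is no depth.
- ctrl.camera_model(name): a dict with "K" (3x3 intrinsics, pixels), "xyz" and "orientation" of the camera in the world. Camera axes: x right, y up, looking along -z (the intrinsics and any distortion apply to the point x, -y, -z); pixel columns grow to the right and rows downward; lengths in mm; the calibration is good to about 2 mm. A picture is of the moment at which its call begins. camera_model takes no time and is no camera call.
- ctrl.job_done(): hands the job in; it is judged then, once.
The state is a dict: "time": time; "joint_positions": joint angles; "dq": joint speeds; "tau": joint torques, N m; "position": TCP position; "tcp_rot": TCP orientation; "wrist_force": force on the tool from outside, world axes, zero at the start; "ft_torque": the same for the moment, N m; "width": finger opening in mm; "grip_force": force on a finger pad.
Only numpy, scipy, OpenCV 4.12 (cv2) and the standard library are available. Lean on these libraries where they do the work, as an engineer would, in place of code of your own. Each camera call takes 0.05 s, during which the arm holds its last target. There are 200 camera calls.

## Working session

There is one attempt and no reset: what is moved stays moved. The work goes in short steps, Python scripts to look and compute and a shell command to move; the robot and the scene stay as the last step left them, time stands still between calls to the robot, and variables do not carry over. Pictures are saved under pics/ and viewed, at most 11 in all, crops included, and the job is handed in when it is done.

```bash
mkdir -p pics; cat > h.py <<'E'
import numpy as np, cv2
from scipy.spatial.transform import Rotation as R
from rig import ctrl
def rot(q): return R.from_quat([q[1],q[2],q[3],q[0]]).as_matrix()
def snap(n,f):
    im=ctrl.grab_frame(n); cv2.imwrite(f,cv2.cvtColor(im,cv2.COLOR_RGB2BGR)); return im
def ray(n,u,v):
    m=ctrl.camera_model(n); K=np.array(m["K"]); 
    d=np.linalg.inv(K)@[u,v,1]; d=np.array([d[0],-d[1],-d[2]])
    return np.array(m["xyz"],float), rot(m["orientation"])@d
def onz(n,u,v,z):
    o,d=ray(n,u,v); return o+d*(z-o[2])/d[2]
def proj(n,p):
    m=ctrl.camera_model(n); c=rot(m["orientation"]).T@(np.array(p)-m["xyz"]); c=np.array(m["K"])@[c[0],-c[1],-c[2]]; return c[:2]/c[2]
E
python3 - <<'E'
from h import *
a=snap("scene","pics/s0.png");b=snap("top","pics/t0.png")
for n in("scene","top"): print(ctrl.camera_model(n))
s=ctrl.observe();print(s, ctrl.grip_depth)
E
```

```text
{'K': array([[456.93263248,   0.        , 250.43588576],
       [  0.        , 456.93263248, 192.30024922],
       [  0.        ,   0.        ,   1.        ]]), 'xyz': array([ 261.4495464 , -467.26265846,  606.09392216]), 'orientation': array([ 0.85349503,  0.45411784, -0.11126486, -0.23009424])}
{'K': array([[359.10791267,   0.        , 257.19528585],
       [  0.        , 359.10791267, 194.57806246],
       [  0.        ,   0.        ,   1.        ]]), 'xyz': array([438.20014521, 138.53996906, 952.38398227]), 'orientation': array([ 0.71085398,  0.06002985, -0.07335159, -0.69692365])}
{'time': 0.1, 'joint_positions': array([-1.21260799e+00,  3.00386409e-01,  1.52151724e+00, -1.01040094e-05,
        1.32069862e+00, -6.65765323e-02]), 'dq': array([ 0.00128383, -0.00158519, -0.00049883, -0.00078356,  0.00015868,
        0.00032383]), 'tau': array([ 2.14139181e-03, -5.44378209e+01, -3.62368977e+01, -2.41352342e-05,
        3.05202797e-03,  7.47303062e-06]), 'position': array([ 226.59217441, -500.92559099,  230.79477798]), 'tcp_rot': array([-4.98740931e-04,  9.77531109e-01,  2.10790600e-01, -7.81857995e-05]), 'wrist_force': array([ 0.58178377, -0.71469534, -0.35961808]), 'ft_torque': array([ 0.00568158, -0.00641053, -0.06930097]), 'grip_force': 0.0, 'width': 85.29745087359137} 18.700000000000003
```

View pics/s0.png

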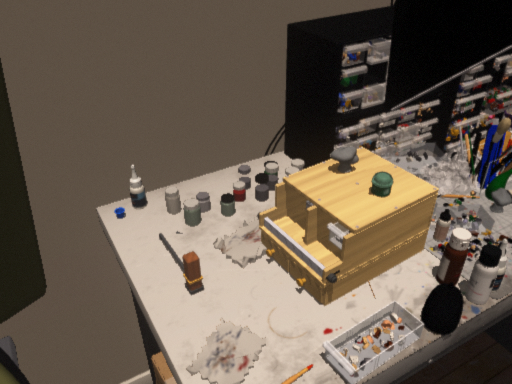

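View pics/t0.png

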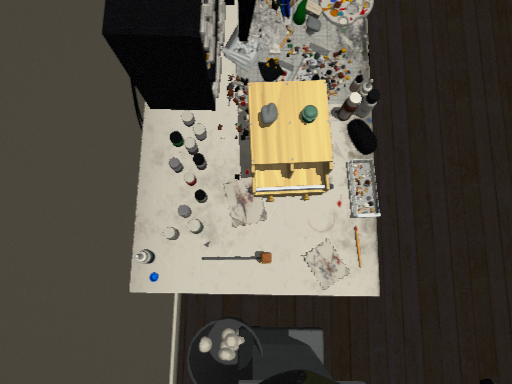

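Scene view: the hook grip is at about (193,268) with its rod running to (160,235), and the rack's open front runs from (263,215) to (325,285). Top view: the grip is at (265,257), the rod tip at (203,258), and the rack's front bar at about row 189. I'll zoom in.

```bash
python3 - <<'E'
import cv2,numpy as np
s=cv2.imread("pics/s0.png");t=cv2.imread("pics/t0.png")
z=lambda im,x,y,w,h,k:cv2.convertScaleAbs(cv2.resize(im[y:y+h,x:x+w],None,fx=k,fy=k,interpolation=cv2.INTER_CUBIC),alpha=1.3)
a=z(t,240,140,100,70,4);b=z(t,195,240,80,30,4);c=z(s,255,190,100,110,4);d=z(s,150,225,60,70,4)
o=np.zeros((600,800,3),np.uint8)
o[:280,:400]=a;o[285:405,:320]=b;o[:440,400:]=c;o[410:600,0:240]=d[90:280]
cv2.imwrite("pics/z0.png",o)
E
```

```text
(no output)
```

View pics/z0.png

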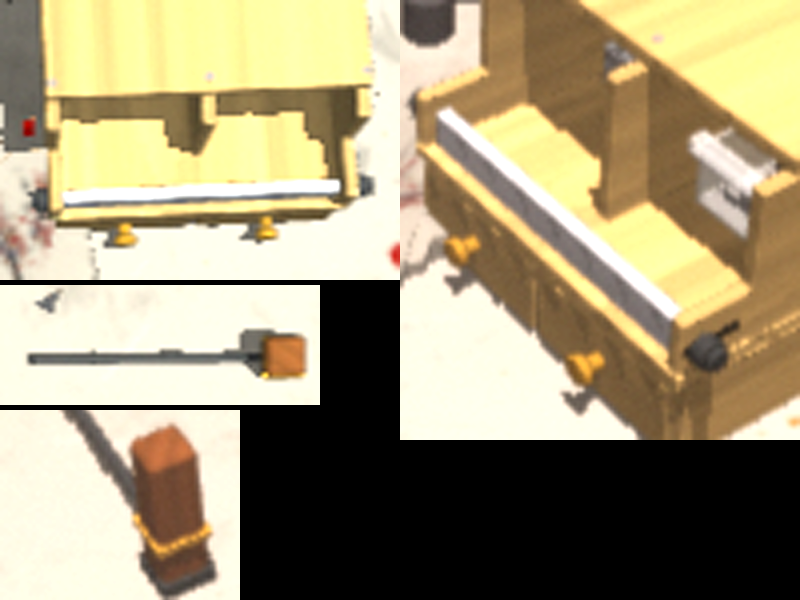

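The drawer is in the right bay (y = -46), with its lip near scene (327,225). The bar is the white strip, and the dark knobs at its ends are its clamps. Next I compute positions.

```bash
python3 - <<'E'
from h import *
np.set_printoptions(precision=1,suppress=True)
T=lambda x,y:(240+x/4-.4,140+y/4-.4)
S=lambda x,y:(255+(x-400)/4-.4,190+y/4-.4)
print("roof L,R",onz("top",*T(45,95),146),onz("top",*T(372,86),146), "back",onz("top",249,82.5,146),onz("top",327,81,146))
for nm,p in dict(barLf=(63,205),barRf=(340,192),barLr=(63,191),barRr=(340,180)).items(): print(nm,onz("top",*T(*p),76))
print("front floor edge", onz("top",*T(60,221),56),onz("top",*T(330,211),56))
for nm,p in dict(Lrear=(442,110),Rrear=(680,310),Lf=(437,118),Rf=(672,318)).items(): print("S bar",nm,onz("scene",*S(*p),76))
print("S lip", onz("scene",*S(692,137),96),onz("scene",*S(752,187),96))
B=lambda x,y:(195+x/4-.4,240+(y-285)/4-.4)
print("grip top",onz("top",*B(287,356),78),"rod end",onz("top",*B(30,358),20), "rodnear",onz("top",*B(250,357),20))
# scene grip: wood mask
D=lambda x,y:(150+x/4-.4,225+22.5+(y-410)/4-.4)
print("S grip top",onz("scene",*D(167,448),78),"S band",onz("scene",*D(175,538),30))
# scene lens crop of drawer
im=cv2.imread("pics/s0.png");c=im[210:260,315:365]
cv2.imwrite("pics/z1.png",cv2.convertScaleAbs(cv2.resize(c,None,fx=12,fy=12,interpolation=cv2.INTER_CUBIC),alpha=1.5))
E
```

```text
roof L,R [666.1 140.7 146. ] [676.1 -50.2 146. ] back [869.4 149.5 146. ] [878.8 -40.9 146. ]
barLf [615.3 128.2  76. ]
barRf [627.4 -45.   76. ]
barLr [624.2 128.4  76. ]
barRr [635.1 -45.2  76. ]
front floor edge [608.9 129.7  56. ] [619.2 -42.6  56. ]
S bar Lrear [619.6 127.1  76. ]
S bar Rrear [633.6 -40.1  76. ]
S bar Lf [614.4 123.   76. ]
S bar Rf [627.9 -42.2  76. ]
S lip [691.7  29.9  96. ] [692.5 -11.1  96. ]
grip top [452.6  98.8  78. ] rod end [449.4 260.1  20. ] rodnear [452.5 119.8  20. ]
S grip top [453.   94.7  78. ] S band [450.1  90.2  30. ]
```

View pics/z1.png

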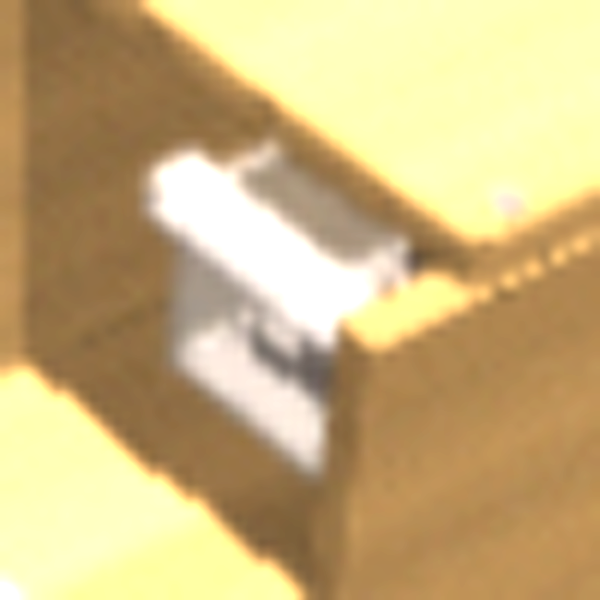

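The lip and wall top edge in the crop run from about (150,170) to (385,275). The grip is at about (452,97), its rod at angle 1.59 rad, and the rack yaw is about 0.052. I'll move above the grip first, then yaw.

```bash
python3 - <<'E'
from h import *
np.set_printoptions(precision=1,suppress=True)
Z=lambda x,y:(315+x/12-.46,210+y/12-.46)
for nm,p in dict(rearA=(240,175),rearB=(370,265),frontL=(150,172),bottomL=(155,205)).items(): print(nm,onz("scene",*Z(*p),87 if nm=="bottomL" else 96))
E
python3 -m creep '[{"dx":2.26,"dy":-2.26},{"dx":2.26,"dy":-2.26},{"dx":2.26,"dy":-2.26},{"dx":2.26,"dy":-2.26},{"dx":2.26,"dy":-2.26},{"dx":2.26,"dy":-2.26},{"dx":2.26,"dy":-2.26},{"dx":2.26,"dy":-2.26},{"dx":2.26,"dy":-2.26},{"dx":2.26,"dy":-2.26}]' -1
python3 -m creep '[{"dx":2.26,"dy":-2.26},{"dx":2.26,"dy":-2.26},{"dx":2.26,"dy":-2.26},{"dx":2.26,"dy":-2.26},{"dx":2.26,"dy":-2.26},{"dx":2.26,"dy":-2.26},{"dx":2.26,"dy":-2.26},{"dx":2.26,"dy":-2.26},{"dx":2.26,"dy":-2.26},{"dx":2.26,"dy":-2.26}]'
python3 -m creep '[{"yaw":-0.12},{"yaw":-0.12},{"yaw":-0.12},{"yaw":-0.12},{"yaw":-0.12},{"yaw":-0.12},{"yaw":-0.12},{"yaw":-0.12},{"yaw":-0.12},{"yaw":-0.12}]'
python3 -m creep '[{"yaw":-0.12},{"yaw":-0.12},{"yaw":-0.12},{"yaw":-0.12},{"yaw":-0.12},{"yaw":-0.12},{"yaw":-0.12},{"yaw":-0.12},{"yaw":-0.12},{"yaw":-0.12}]'
python3 -m creep '[{"yaw":-0.12},{"yaw":-0.12},{"yaw":-0.1},{},{}]'
```

```text
rearA [701.8  22.9  96. ]
rearB [704.8  -3.5  96. ]
frontL [690.8  30.4  96. ]
bottomL [694.1  32.4  87. ]$[0]: bad value
$[0]: bad value
$[0]: bad value
$[0]: bad value
$[0]: bad value
```

The rows were refused, probably because every key is required. I'll retry with full rows.

```bash

python3 -m creep '[{"dx":2.26,"dy":-2.26,"dz":0,"yaw":0},{"dx":2.26,"dy":-2.26,"dz":0,"yaw":0},{"dx":2.26,"dy":-2.26,"dz":0,"yaw":0},{"dx":2.26,"dy":-2.26,"dz":0,"yaw":0},{"dx":2.26,"dy":-2.26,"dz":0,"yaw":0},{"dx":2.26,"dy":-2.26,"dz":0,"yaw":0},{"dx":2.26,"dy":-2.26,"dz":0,"yaw":0},{"dx":2.26,"dy":-2.26,"dz":0,"yaw":0},{"dx":2.26,"dy":-2.26,"dz":0,"yaw":0},{"dx":2.26,"dy":-2.26,"dz":0,"yaw":0}]' -1
```

```text
time: 0.93
position: [339.5, -200.5, 231.2]
tcp_rot: [-0.0, 0.978, 0.211, -0.0]
wrist_force: [0.5, -0.3, -0.0]
width: 85.3
grip_force: 0.0
```

```bash

python3 -m creep '[{"dx":2.26,"dy":-2.26,"dz":0,"yaw":0},{"dx":2.26,"dy":-2.26,"dz":0,"yaw":0},{"dx":2.26,"dy":-2.26,"dz":0,"yaw":0},{"dx":2.26,"dy":-2.26,"dz":0,"yaw":0},{"dx":2.26,"dy":-2.26,"dz":0,"yaw":0},{"dx":2.26,"dy":-2.26,"dz":0,"yaw":0},{"dx":2.26,"dy":-2.26,"dz":0,"yaw":0},{"dx":2.26,"dy":-2.26,"dz":0,"yaw":0},{"dx":2.26,"dy":-2.26,"dz":0,"yaw":0},{"dx":2.26,"dy":-2.26,"dz":0,"yaw":0}]'
python3 -m creep '[{"dx":0,"dy":0,"dz":0,"yaw":-0.12},{"dx":0,"dy":0,"dz":0,"yaw":-0.12},{"dx":0,"dy":0,"dz":0,"yaw":-0.12},{"dx":0,"dy":0,"dz":0,"yaw":-0.12},{"dx":0,"dy":0,"dz":0,"yaw":-0.12},{"dx":0,"dy":0,"dz":0,"yaw":-0.12},{"dx":0,"dy":0,"dz":0,"yaw":-0.12},{"dx":0,"dy":0,"dz":0,"yaw":-0.12},{"dx":0,"dy":0,"dz":0,"yaw":-0.12},{"dx":0,"dy":0,"dz":0,"yaw":-0.12}]'
python3 -m creep '[{"dx":0,"dy":0,"dz":0,"yaw":-0.12},{"dx":0,"dy":0,"dz":0,"yaw":-0.12},{"dx":0,"dy":0,"dz":0,"yaw":-0.12},{"dx":0,"dy":0,"dz":0,"yaw":-0.12},{"dx":0,"dy":0,"dz":0,"yaw":-0.12},{"dx":0,"dy":0,"dz":0,"yaw":-0.12},{"dx":0,"dy":0,"dz":0,"yaw":-0.12},{"dx":0,"dy":0,"dz":0,"yaw":-0.12},{"dx":0,"dy":0,"dz":0,"yaw":-0.12},{"dx":0,"dy":0,"dz":0,"yaw":-0.12}]'
python3 -m creep '[{"dx":0,"dy":0,"dz":0,"yaw":-0.12},{"dx":0,"dy":0,"dz":0,"yaw":-0.12},{"dx":0,"dy":0,"dz":0,"yaw":-0.1},{"dx":0,"dy":0,"dz":0,"yaw":0},{"dx":0,"dy":0,"dz":0,"yaw":0}]'
python3 - <<'E'
from h import *
np.set_printoptions(precision=3,suppress=True)
s=ctrl.observe();print(s["position"],s["joint_positions"],rot(s["tcp_rot"]))
E
```

```text
time: 1.77
position: [452.3, 98.7, 231.1]
tcp_rot: [0.0, 0.978, 0.211, -0.0]
wrist_force: [1.1, -1.0, 0.2]
width: 85.3
grip_force: 0.0
time: 2.6
position: [452.1, 97.0, 231.0]
tcp_rot: [-0.0, 0.686, 0.728, -0.0]
wrist_force: [0.1, -0.0, -0.7]
width: 86.1
grip_force: 0.0
time: 3.43
position: [452.1, 97.0, 231.0]
tcp_rot: [-0.0, 0.155, 0.988, -0.0]
wrist_force: [-0.3, -0.3, 0.3]
width: 85.1
grip_force: 0.0
time: 3.85
position: [452.1, 97.0, 231.1]
tcp_rot: [-0.0, -0.01, 1.0, -0.0]
wrist_force: [-0.1, 0.6, 0.3]
width: 85.4
grip_force: 0.0
[452.11   96.987 231.111] [ 0.132  0.104  1.757  0.     1.281 -1.459] [[-1.   -0.02 -0.  ]
 [-0.02  1.   -0.  ]
 [ 0.   -0.   -1.  ]]
```

```bash

python3 -m creep '[{"dx":0,"dy":0,"dz":2,"yaw":0},{"dx":0,"dy":0,"dz":2.5,"yaw":0},{"dx":0,"dy":0,"dz":2.5,"yaw":0},{"dx":0,"dy":0,"dz":2.5,"yaw":0},{"dx":0,"dy":0,"dz":2.5,"yaw":0},{"dx":0,"dy":0,"dz":2.5,"yaw":0},{"dx":0,"dy":0,"dz":2,"yaw":0},{"dx":0,"dy":0,"dz":1.7,"yaw":0},{"dx":0,"dy":0,"dz":1.5,"yaw":0},{"dx":0,"dy":0,"dz":0,"yaw":0}]'
python3 -m creep '[{"dx":0,"dy":0,"dz":0,"yaw":0},{"dx":0,"dy":0,"dz":0,"yaw":0},{"dx":0,"dy":0,"dz":0,"yaw":0},{"dx":0,"dy":0,"dz":0,"yaw":0},{"dx":0,"dy":0,"dz":0,"yaw":0},{"dx":0,"dy":0,"dz":0,"yaw":0},{"dx":0,"dy":0,"dz":0,"yaw":0},{"dx":0,"dy":0,"dz":0,"yaw":0}]' 1
python3 - <<'E'
from h import *
snap("top","pics/t1.png")
E
```

```text
time: 4.68
position: [450.7, 96.8, 31.8]
tcp_rot: [-0.002, -0.01, 1.0, -0.0]
wrist_force: [-0.6, 0.5, 0.1]
width: 85.2
grip_force: 0.0
time: 5.35
position: [452.6, 97.0, 35.0]
tcp_rot: [0.001, -0.012, 1.0, -0.0]
wrist_force: [-1.2, -1.1, 6.2]
width: 23.4
grip_force: 59.3
```

```bash

python3 -m creep '[{"dx":0,"dy":0,"dz":-1,"yaw":0},{"dx":0,"dy":0,"dz":-2,"yaw":0},{"dx":0,"dy":0,"dz":-2,"yaw":0},{"dx":0,"dy":0,"dz":-2,"yaw":0},{"dx":0.3,"dy":-1.1,"dz":-2,"yaw":0},{"dx":0.5,"dy":-2,"dz":-1,"yaw":0},{"dx":0.5,"dy":-2,"dz":0,"yaw":0},{"dx":0.5,"dy":-2,"dz":0,"yaw":0},{"dx":0.5,"dy":-2,"dz":0,"yaw":0},{"dx":0.3,"dy":-2,"dz":0,"yaw":0}]'
python3 -m creep '[{"dx":0,"dy":0,"dz":0,"yaw":0.06},{"dx":0,"dy":0,"dz":0,"yaw":0.1},{"dx":0,"dy":0,"dz":0,"yaw":0.12},{"dx":0,"dy":0,"dz":0,"yaw":0.12},{"dx":0,"dy":0,"dz":0,"yaw":0.12},{"dx":0,"dy":0,"dz":0,"yaw":0.12},{"dx":0,"dy":0,"dz":0,"yaw":0.12},{"dx":0,"dy":0,"dz":0,"yaw":0.12},{"dx":0,"dy":0,"dz":0,"yaw":0.12},{"dx":0,"dy":0,"dz":0,"yaw":0.12}]'
python3 -m creep '[{"dx":0,"dy":0,"dz":0,"yaw":0.12},{"dx":0,"dy":0,"dz":0,"yaw":0.12},{"dx":0,"dy":0,"dz":0,"yaw":0.12},{"dx":0,"dy":0,"dz":0,"yaw":0.06},{"dx":0,"dy":0,"dz":0,"yaw":0},{"dx":0,"dy":0,"dz":0,"yaw":0},{"dx":0,"dy":0,"dz":0,"yaw":0}]'
python3 - <<'E'
from h import *
np.set_printoptions(precision=3,suppress=True)
a=snap("top","pics/t2.png");b=snap("scene","pics/s2.png")
s=ctrl.observe();print(s["position"],s["wrist_force"],rot(s["tcp_rot"]))
p=s["position"];print(proj("scene",p+[160,8,-35]),proj("top",p+[160,8,-35]))
o=np.zeros((600,800,3),np.uint8)
o[:480,:400]=cv2.resize(a[140:260,240:340],None,fx=4,fy=4,interpolation=2)
o[:480,400:]=cv2.resize(b[180:300,255:355],None,fx=4,fy=4,interpolation=2)
cv2.imwrite("pics/z2.png",cv2.convertScaleAbs(o[...,::-1],alpha=1.3))
E
```

```text
time: 6.23
position: [428.2, -15.4, 135.0]
tcp_rot: [0.0, -0.012, 1.0, 0.0]
wrist_force: [-0.7, 0.4, -1.1]
width: 23.8
grip_force: 59.0
time: 7.07
position: [428.7, -14.5, 134.9]
tcp_rot: [0.0, 0.524, 0.852, 0.0]
wrist_force: [0.7, -0.3, -0.7]
width: 23.0
grip_force: 59.1
time: 7.65
position: [428.8, -14.6, 134.6]
tcp_rot: [0.0, 0.687, 0.727, 0.0]
wrist_force: [-0.7, 0.5, -1.1]
width: 23.6
grip_force: 59.1
[428.756 -14.541 134.43 ] [-0.37  -0.19  -1.258] [[-0.056  0.998  0.   ]
 [ 0.998  0.056  0.   ]
 [ 0.     0.    -1.   ]]
[291.102 254.078] [311.009 200.887]
```

View pics/z2.png

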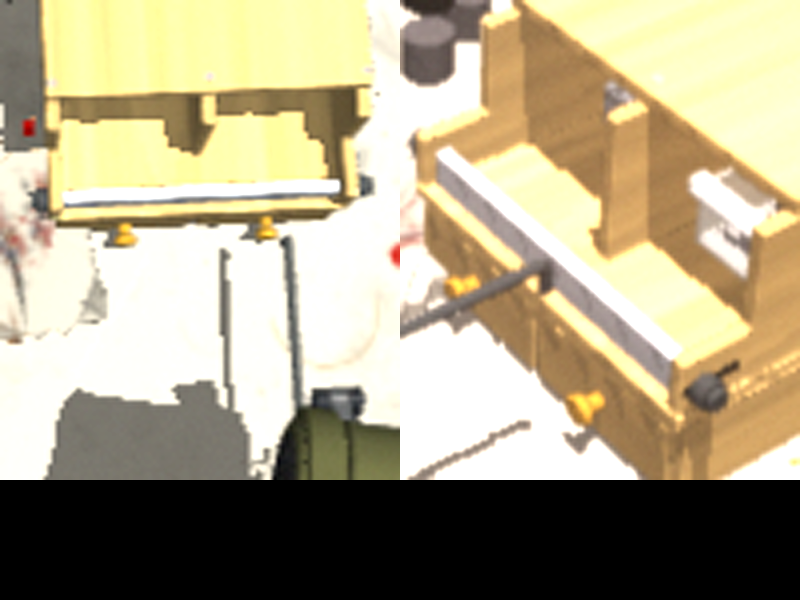

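The tip appears at scene (291,252) against (291,254) predicted, so the grasp geometry holds. Now I reach in over the lip.

```bash

python3 -m creep '[{"dx":0,"dy":1,"dz":-0.4,"yaw":0},{"dx":0,"dy":1.5,"dz":0,"yaw":0},{"dx":0,"dy":1.5,"dz":0,"yaw":0},{"dx":0,"dy":1.5,"dz":0,"yaw":0},{"dx":0,"dy":1.5,"dz":0,"yaw":0},{"dx":0,"dy":1,"dz":0,"yaw":0},{"dx":0,"dy":1,"dz":0,"yaw":0}]'
python3 -m creep '[{"dx":0,"dy":1,"dz":0,"yaw":0},{"dx":0,"dy":1,"dz":0,"yaw":0},{"dx":0,"dy":1,"dz":0,"yaw":0},{"dx":0,"dy":0.5,"dz":0,"yaw":0},{"dx":0,"dy":0.5,"dz":0,"yaw":0},{"dx":0,"dy":0,"dz":0,"yaw":0},{"dx":0,"dy":0,"dz":0,"yaw":0}]'
python3 - <<'E'
from h import *
np.set_printoptions(precision=2,suppress=True)
b=snap("scene","pics/s3.png")
s=ctrl.observe();print(s["position"],s["wrist_force"])
cv2.imwrite("pics/z3.png",cv2.convertScaleAbs(cv2.resize(b[205:265,305:365],None,fx=10,fy=10,interpolation=2)[...,::-1],alpha=1.5))
E
```

```text
time: 8.33
position: [519.2, -9.7, 138.1]
tcp_rot: [-0.0, 0.687, 0.726, -0.0]
wrist_force: [0.2, -0.1, -0.8]
width: 23.5
grip_force: 59.1
time: 8.92
position: [558.4, -7.5, 138.1]
tcp_rot: [-0.0, 0.688, 0.726, -0.0]
wrist_force: [-0.2, -0.1, -1.9]
width: 23.5
grip_force: 59.1
[558.26  -7.55 138.2 ] [-0.79  0.52 -1.6 ]
```

View pics/z3.png

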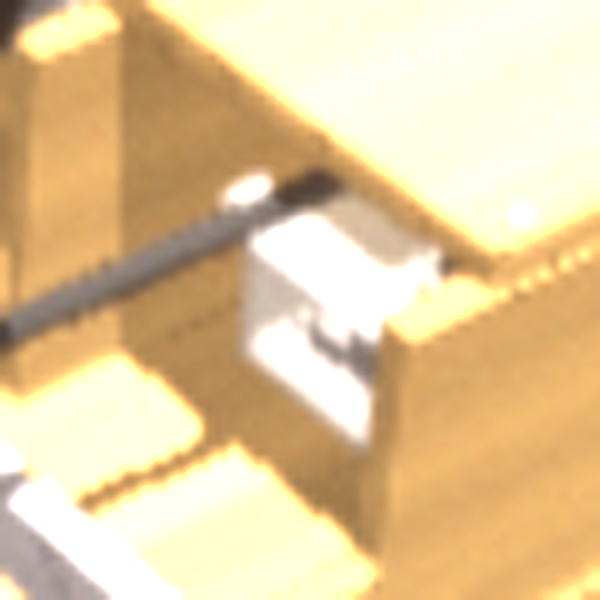

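The pin is over the drawer behind the lip, with the rod end at about crop (330,185). Lowering now.

```bash

python3 -m creep '[{"dx":0,"dy":0,"dz":0.4,"yaw":0},{"dx":0,"dy":0,"dz":0.4,"yaw":0},{"dx":0,"dy":0,"dz":0,"yaw":0}]'
python3 -m creep '[{"dx":0,"dy":0,"dz":0.3,"yaw":0},{"dx":0,"dy":0,"dz":0.3,"yaw":0},{"dx":0,"dy":0,"dz":0.2,"yaw":0},{"dx":0,"dy":0,"dz":0.2,"yaw":0},{"dx":0,"dy":0,"dz":0,"yaw":0}]'
python3 -m creep '[{"dx":0,"dy":-0.2,"dz":0,"yaw":0},{"dx":0,"dy":-0.2,"dz":0,"yaw":0},{"dx":0,"dy":-0.2,"dz":0,"yaw":0},{"dx":0,"dy":0,"dz":0,"yaw":0}]'
```

```text
time: 9.22
position: [558.0, -7.5, 129.3]
tcp_rot: [-0.001, 0.688, 0.726, -0.0]
wrist_force: [0.2, 0.3, -1.2]
width: 23.3
grip_force: 59.1
time: 9.63
position: [558.4, -7.5, 119.8]
tcp_rot: [-0.0, 0.688, 0.726, -0.0]
wrist_force: [0.8, 0.1, -1.5]
width: 23.3
grip_force: 59.1
time: 9.97
position: [552.3, -7.9, 120.4]
tcp_rot: [0.0, 0.688, 0.726, 0.0]
wrist_force: [-0.1, 0.7, -1.1]
width: 23.4
grip_force: 59.1
```

```bash

python3 -m creep '[{"dx":0,"dy":-0.2,"dz":0,"yaw":0},{"dx":0,"dy":-0.2,"dz":0,"yaw":0},{"dx":0,"dy":-0.2,"dz":0,"yaw":0}]'
python3 -m creep '[{"dx":0,"dy":-0.2,"dz":0,"yaw":0},{"dx":0,"dy":-0.2,"dz":0,"yaw":0},{"dx":0,"dy":-0.2,"dz":0,"yaw":0}]'
python3 -m creep '[{"dx":0,"dy":-0.2,"dz":0,"yaw":0},{"dx":0,"dy":-0.2,"dz":0,"yaw":0},{"dx":0,"dy":-0.2,"dz":0,"yaw":0}]'
python3 -m creep '[{"dx":0,"dy":-0.2,"dz":0,"yaw":0},{"dx":0,"dy":-0.2,"dz":0,"yaw":0},{"dx":0,"dy":-0.2,"dz":0,"yaw":0}]'
```

```text
time: 10.22
position: [546.4, -8.2, 120.3]
tcp_rot: [-0.0, 0.688, 0.726, -0.0]
wrist_force: [0.4, 0.4, -1.4]
width: 23.3
grip_force: 59.1
time: 10.47
position: [540.6, -8.5, 120.3]
tcp_rot: [0.0, 0.688, 0.726, 0.0]
wrist_force: [2.1, -0.6, -1.9]
width: 23.5
grip_force: 59.2
time: 10.72
position: [534.5, -8.9, 120.3]
tcp_rot: [0.0, 0.688, 0.726, 0.0]
wrist_force: [2.8, -0.1, -2.8]
width: 23.2
grip_force: 59.2
time: 10.97
position: [528.5, -9.2, 120.3]
tcp_rot: [0.0, 0.688, 0.726, 0.0]
wrist_force: [2.7, 0.1, -1.6]
width: 23.3
grip_force: 59.2
```

```bash

python3 -m creep '[{"dx":0,"dy":-0.2,"dz":0,"yaw":0},{"dx":0,"dy":-0.2,"dz":0,"yaw":0},{"dx":0,"dy":-0.2,"dz":0,"yaw":0},{"dx":0,"dy":-0.2,"dz":0,"yaw":0},{"dx":0,"dy":-0.2,"dz":0,"yaw":0}]'
python3 -m creep '[{"dx":0,"dy":-0.2,"dz":0,"yaw":0},{"dx":0,"dy":-0.2,"dz":0,"yaw":0},{"dx":0,"dy":-0.2,"dz":0,"yaw":0},{"dx":0,"dy":-0.2,"dz":0,"yaw":0},{"dx":0,"dy":-0.2,"dz":0,"yaw":0}]'
python3 -m creep '[{"dx":0,"dy":-0.2,"dz":0,"yaw":0},{"dx":0,"dy":-0.2,"dz":0,"yaw":0},{"dx":0,"dy":-0.2,"dz":0,"yaw":0}]'
python3 - <<'E'
from h import *
np.set_printoptions(precision=2,suppress=True)
a=snap("top","pics/t4.png");b=snap("scene","pics/s4.png")
s=ctrl.observe();print(s["position"],s["wrist_force"])
o=np.zeros((600,800,3),np.uint8)
o[:560,:400]=cv2.resize(a[150:220,280:330],None,fx=8,fy=8,interpolation=2)
o[:600,400:]=cv2.resize(b[205:280,300:350],None,fx=8,fy=8,interpolation=2)
cv2.imwrite("pics/z4.png",cv2.convertScaleAbs(o[...,::-1],alpha=1.2))
E
```

```text
time: 11.38
position: [518.5, -9.7, 120.3]
tcp_rot: [0.0, 0.688, 0.726, 0.0]
wrist_force: [3.1, -0.1, -1.1]
width: 23.6
grip_force: 59.1
time: 11.8
position: [508.5, -10.3, 120.3]
tcp_rot: [0.0, 0.688, 0.726, 0.0]
wrist_force: [2.2, -0.0, -0.9]
width: 23.5
grip_force: 59.1
time: 12.05
position: [502.5, -10.6, 120.3]
tcp_rot: [0.0, 0.688, 0.726, 0.0]
wrist_force: [3.4, -0.8, -2.2]
width: 23.3
grip_force: 59.1
[502.34 -10.6  120.28] [ 0.1   0.43 -0.8 ]
```

View pics/z4.png

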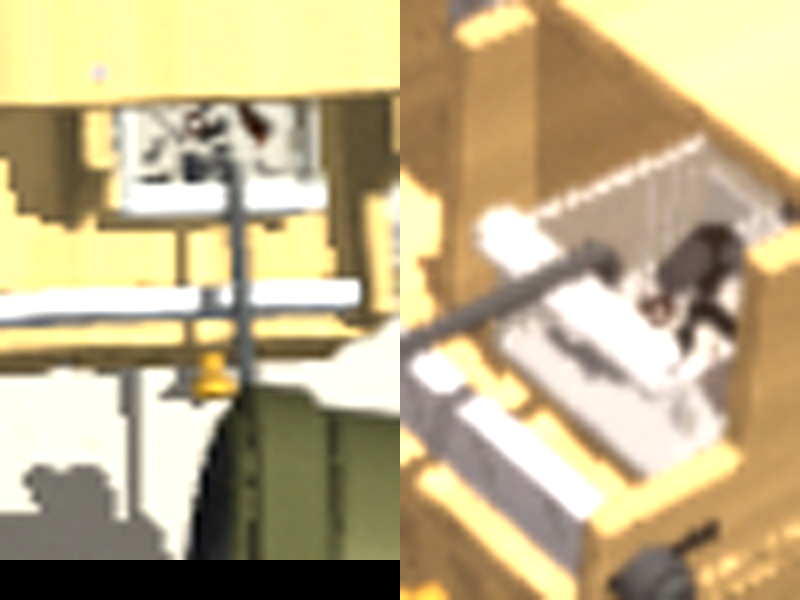

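The hook pulls near the lip's middle, the drawer follows, and about 25 mm remain. I'll go slower from here.

```bash

python3 -m creep '[{"dx":0,"dy":-0.2,"dz":0,"yaw":0},{"dx":0,"dy":-0.2,"dz":0,"yaw":0},{"dx":0,"dy":-0.2,"dz":0,"yaw":0},{"dx":0,"dy":-0.2,"dz":0,"yaw":0},{"dx":0,"dy":-0.2,"dz":0,"yaw":0}]'
python3 -m creep '[{"dx":0,"dy":-0.1,"dz":0,"yaw":0},{"dx":0,"dy":-0.1,"dz":0,"yaw":0},{"dx":0,"dy":-0.1,"dz":0,"yaw":0},{"dx":0,"dy":-0.1,"dz":0,"yaw":0}]'
python3 -m creep '[{"dx":0,"dy":-0.1,"dz":0,"yaw":0},{"dx":0,"dy":-0.1,"dz":0,"yaw":0}]'
python3 -m creep '[{"dx":0,"dy":-0.1,"dz":0,"yaw":0},{"dx":0,"dy":-0.1,"dz":0,"yaw":0}]'
```

```text
time: 12.57
position: [492.5, -11.1, 120.3]
tcp_rot: [0.0, 0.688, 0.726, 0.0]
wrist_force: [2.0, 0.7, -2.1]
width: 23.3
grip_force: 59.2
time: 12.9
position: [488.6, -11.3, 120.3]
tcp_rot: [-0.0, 0.688, 0.726, -0.0]
wrist_force: [2.4, -0.1, -2.3]
width: 23.3
grip_force: 59.1
time: 13.07
position: [486.6, -11.5, 120.3]
tcp_rot: [0.0, 0.688, 0.726, 0.0]
wrist_force: [2.1, -0.2, -2.5]
width: 23.4
grip_force: 59.1
time: 13.23
position: [484.6, -11.6, 120.3]
tcp_rot: [-0.0, 0.688, 0.726, 0.0]
wrist_force: [1.8, 0.5, -1.4]
width: 23.4
grip_force: 59.1
```

```bash

python3 -m creep '[{"dx":0,"dy":-0.05,"dz":0,"yaw":0},{"dx":0,"dy":-0.05,"dz":0,"yaw":0}]'|egrep 'pos|force: \['
python3 -m creep '[{"dx":0,"dy":-0.05,"dz":0,"yaw":0},{"dx":0,"dy":-0.05,"dz":0,"yaw":0}]'|egrep 'pos|force: \['
python3 -m creep '[{"dx":0,"dy":-0.05,"dz":0,"yaw":0},{"dx":0,"dy":-0.05,"dz":0,"yaw":0}]'|egrep 'pos|force: \['
python3 -m creep '[{"dx":0,"dy":-0.05,"dz":0,"yaw":0},{"dx":0,"dy":-0.05,"dz":0,"yaw":0}]'|egrep 'pos|force: \['
```

```text
position: [483.6, -11.6, 120.3]
wrist_force: [2.5, 0.4, -2.2]
position: [482.7, -11.7, 120.3]
wrist_force: [2.7, -0.3, -2.2]
position: [481.7, -11.7, 120.3]
wrist_force: [1.7, 1.0, -1.8]
position: [480.7, -11.8, 120.3]
wrist_force: [2.1, -0.2, -2.0]
```

```bash

python3 -m creep '[{"dx":0,"dy":-0.05,"dz":0,"yaw":0},{"dx":0,"dy":-0.05,"dz":0,"yaw":0}]'|egrep 'pos|force: \['
python3 -m creep '[{"dx":0,"dy":-0.05,"dz":0,"yaw":0},{"dx":0,"dy":-0.05,"dz":0,"yaw":0}]'|egrep 'pos|force: \['
python3 -m creep '[{"dx":0,"dy":-0.05,"dz":0,"yaw":0},{"dx":0,"dy":-0.05,"dz":0,"yaw":0}]'|egrep 'pos|force: \['
```

```text
position: [479.7, -11.8, 120.3]
wrist_force: [1.6, 0.1, -0.9]
position: [478.7, -11.9, 120.3]
wrist_force: [2.9, -0.9, -1.5]
position: [477.9, -11.9, 120.3]
wrist_force: [5.5, -0.3, -4.6]
```

```bash

python3 -m creep '[{"dx":0,"dy":-0.05,"dz":0,"yaw":0},{"dx":0,"dy":0,"dz":0,"yaw":0}]'|egrep 'pos|force: \['
python3 -m creep '[{"dx":0,"dy":-0.05,"dz":0,"yaw":0},{"dx":0,"dy":0,"dz":0,"yaw":0}]'|egrep 'pos|force: \['
```

```text
position: [477.5, -11.9, 120.3]
wrist_force: [7.0, 1.3, -4.1]
position: [477.4, -12.0, 120.4]
wrist_force: [11.5, 1.1, -7.1]
```

Force has risen to 11.5 N, so the drawer is against the bar. I'll hold and read it before finely adding the rest.

```bash

python3 -m creep '[{"dx":0,"dy":0,"dz":0,"yaw":0},{"dx":0,"dy":0,"dz":0,"yaw":0}]'|egrep 'pos|force: \['
python3 -m creep '[{"dx":0,"dy":0,"dz":0,"yaw":0}]'|egrep 'force: \['
python3 - <<'E'
from h import *
np.set_printoptions(precision=2,suppress=True)
a=snap("top","pics/t5.png");b=snap("scene","pics/s5.png")
s=ctrl.observe();print(s["time"],s["position"],s["wrist_force"])
o=np.zeros((600,800,3),np.uint8)
o[:560,:400]=cv2.resize(a[150:220,280:330],None,fx=8,fy=8,interpolation=2)
o[:600,400:]=cv2.resize(b[205:280,300:350],None,fx=8,fy=8,interpolation=2)
cv2.imwrite("pics/z5.png",cv2.convertScaleAbs(o[...,::-1],alpha=1.1))
E
```

```text
position: [477.4, -12.0, 120.4]
wrist_force: [10.6, 0.7, -7.5]
wrist_force: [11.5, 1.8, -6.5]
15.0833 [477.4  -11.95 120.34] [10.75  0.79 -7.03]
```

View pics/z5.png

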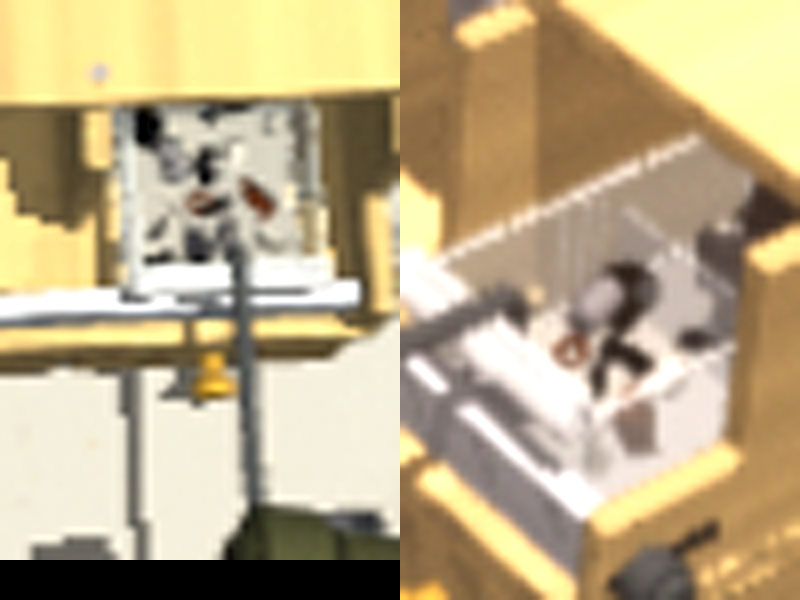

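The lip overlaps the bar and lies parallel to it. I'll add about 1.4 N to bed it.

```bash

for i in 1; do python3 -m creep '[{"dx":0,"dy":-0.015,"dz":0,"yaw":0},{"dx":0,"dy":0,"dz":0,"yaw":0},{"dx":0,"dy":0,"dz":0,"yaw":0}]'|egrep 'pos|force: \['
python3 -m creep '[{"dx":0,"dy":0,"dz":0,"yaw":0}]'|egrep 'force: \['
python3 -m creep '[{"dx":0,"dy":0,"dz":0,"yaw":0}]'|egrep 'force: \['
python3 -m creep '[{"dx":0,"dy":0,"dz":0,"yaw":0}]'|egrep 'force: \['; done
```

```text
position: [477.4, -12.0, 120.4]
wrist_force: [11.5, 1.3, -7.7]
wrist_force: [11.6, 1.0, -7.4]
wrist_force: [12.4, 0.3, -7.6]
wrist_force: [12.5, 1.2, -6.2]
```

```bash

python3 -m creep '[{"dx":0,"dy":-0.007,"dz":0,"yaw":0},{"dx":0,"dy":0,"dz":0,"yaw":0},{"dx":0,"dy":0,"dz":0,"yaw":0}]'|egrep 'pos|force: \['
python3 -m creep '[{"dx":0,"dy":0,"dz":0,"yaw":0}]'|egrep 'force: \['
python3 -m creep '[{"dx":0,"dy":0,"dz":0,"yaw":0}]'|egrep 'force: \['
python3 -m creep '[{"dx":0,"dy":0,"dz":0,"yaw":0}]'|egrep 'force: \['
python3 -m creep '[{"dx":0,"dy":0,"dz":0,"yaw":0}]'|egrep 'force: \['
python3 -m creep '[{"dx":0,"dy":0,"dz":0,"yaw":0}]'|egrep 'force: \['
```

```text
position: [477.3, -11.9, 120.4]
wrist_force: [12.6, 1.0, -7.4]
wrist_force: [12.7, 1.2, -7.4]
wrist_force: [13.2, 0.9, -7.6]
wrist_force: [13.0, 0.4, -7.6]
wrist_force: [13.1, 1.6, -7.4]
wrist_force: [12.6, 1.6, -7.1]
```

A steady 12.8 N is held, so the drawer is bedded. Unhook: ease the pin back into the drawer, lift, then retreat.

```bash

python3 -m creep '[{"dx":0,"dy":0.1,"dz":0,"yaw":0},{"dx":0,"dy":0.1,"dz":0,"yaw":0},{"dx":0,"dy":0.1,"dz":0,"yaw":0},{"dx":0,"dy":0.1,"dz":0,"yaw":0},{"dx":0,"dy":0.1,"dz":0,"yaw":0},{"dx":0,"dy":0,"dz":0,"yaw":0}]'|egrep 'pos|force: \['
python3 -m creep '[{"dx":0,"dy":0,"dz":-0.3,"yaw":0},{"dx":0,"dy":0,"dz":-0.3,"yaw":0},{"dx":0,"dy":0,"dz":-0.3,"yaw":0},{"dx":0,"dy":0,"dz":-0.5,"yaw":0},{"dx":0,"dy":0,"dz":-0.8,"yaw":0},{"dx":0,"dy":0,"dz":-0.8,"yaw":0},{"dx":0,"dy":0,"dz":-0.5,"yaw":0},{"dx":0,"dy":0,"dz":0,"yaw":0}]'|egrep 'time|pos|force: \['
python3 - <<'E'
from h import *
a=snap("top","pics/t6.png");b=snap("scene","pics/s6.png")
o=np.zeros((600,800,3),np.uint8)
o[:560,:400]=cv2.resize(a[150:220,280:330],None,fx=8,fy=8,interpolation=2)
o[:600,400:]=cv2.resize(b[205:280,300:350],None,fx=8,fy=8,interpolation=2)
cv2.imwrite("pics/z6.png",cv2.convertScaleAbs(o[...,::-1],alpha=1.1))
E
```

```text
position: [481.5, -11.7, 120.2]
wrist_force: [-0.1, 1.1, -1.2]
time: 17.42
position: [482.1, -11.8, 156.8]
wrist_force: [1.0, 0.3, -1.0]
```

View pics/z6.png

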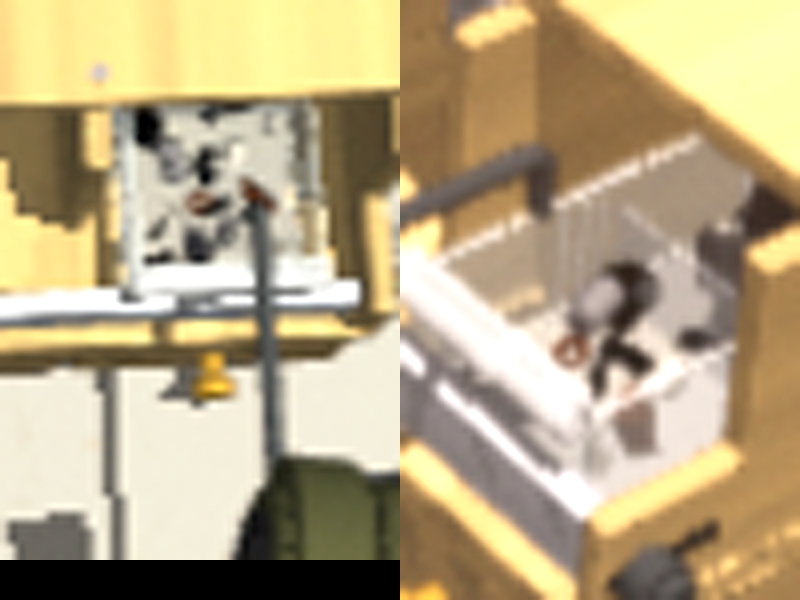

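The drawer stays home, its lip over the bar and parallel to it, and the pin is above and free. Retreat, turn back, and carry the hook to its old clear spot.

```bash

python3 -m creep '[{"dx":0,"dy":-0.5,"dz":0,"yaw":0},{"dx":0,"dy":-1,"dz":0,"yaw":0},{"dx":0,"dy":-1,"dz":0,"yaw":0},{"dx":0,"dy":-1,"dz":0,"yaw":0},{"dx":0,"dy":-1,"dz":0,"yaw":0},{"dx":0,"dy":-1,"dz":0,"yaw":0},{"dx":0,"dy":-0.5,"dz":0,"yaw":0}]'|grep pos
python3 -m creep '[{"dx":0,"dy":0,"dz":0,"yaw":-0.06},{"dx":0,"dy":0,"dz":0,"yaw":-0.1},{"dx":0,"dy":0,"dz":0,"yaw":-0.12},{"dx":0,"dy":0,"dz":0,"yaw":-0.12},{"dx":0,"dy":0,"dz":0,"yaw":-0.12},{"dx":0,"dy":0,"dz":0,"yaw":-0.12},{"dx":0,"dy":0,"dz":0,"yaw":-0.12},{"dx":0,"dy":0,"dz":0,"yaw":-0.12},{"dx":0,"dy":0,"dz":0,"yaw":-0.12},{"dx":0,"dy":0,"dz":0,"yaw":-0.12}]'|grep pos
python3 -m creep '[{"dx":0,"dy":0,"dz":0,"yaw":-0.12},{"dx":0,"dy":0,"dz":0,"yaw":-0.12},{"dx":0,"dy":0,"dz":0,"yaw":-0.12},{"dx":0,"dy":0,"dz":0,"yaw":-0.06},{"dx":0,"dy":0,"dz":0,"yaw":0}]'|grep pos
python3 -m creep '[{"dx":-0.4,"dy":1.4,"dz":0,"yaw":0},{"dx":-0.5,"dy":1.5,"dz":1,"yaw":0},{"dx":-0.5,"dy":1.5,"dz":1,"yaw":0},{"dx":-0.5,"dy":1.5,"dz":1,"yaw":0},{"dx":-0.5,"dy":1.5,"dz":1,"yaw":0},{"dx":-0.4,"dy":1.5,"dz":1,"yaw":0},{"dx":-0.4,"dy":1.5,"dz":1,"yaw":0},{"dx":0,"dy":0,"dz":1,"yaw":0},{"dx":0,"dy":0,"dz":1,"yaw":0},{"dx":0,"dy":0,"dz":0,"yaw":0}]'
python3 - <<'E'
from h import *
s=ctrl.observe();print(s["position"],s["wrist_force"],s["tcp_rot"])
b=snap("scene","pics/s7.png")
cv2.imwrite("pics/z7.png",cv2.convertScaleAbs(cv2.resize(b[170:320,120:270],None,fx=4,fy=4,interpolation=2)[...,::-1],alpha=1.2))
E
```

```text
position: [420.3, -15.0, 154.9]
position: [421.4, -15.0, 155.0]
position: [421.4, -15.0, 155.1]
time: 20.18
position: [450.0, 89.3, 73.4]
tcp_rot: [-0.002, -0.011, 1.0, -0.0]
wrist_force: [-0.9, -1.2, -1.5]
width: 23.5
grip_force: 59.8
[450.04580455  89.26012551  73.38853609] [-0.88458459 -1.17492394 -1.5392325 ] [-1.56261930e-03 -1.10155309e-02  9.99938087e-01 -1.98212438e-04]
```

View pics/z7.png

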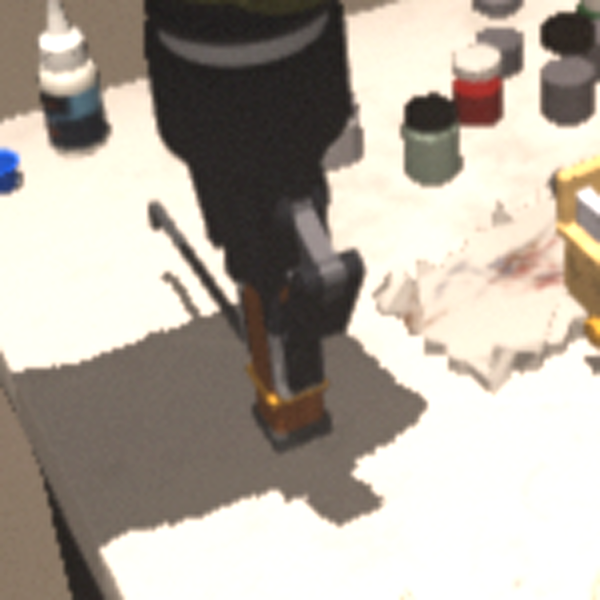

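The hook hangs level over clear desk. Lowering it to contact.

```bash

python3 -m creep '[{"dx":0,"dy":0,"dz":0.7,"yaw":0},{"dx":0,"dy":0,"dz":0.7,"yaw":0},{"dx":0,"dy":0,"dz":0.7,"yaw":0},{"dx":0,"dy":0,"dz":0.6,"yaw":0},{"dx":0,"dy":0,"dz":0.4,"yaw":0},{"dx":0,"dy":0,"dz":0.3,"yaw":0},{"dx":0,"dy":0,"dz":0,"yaw":0}]'|egrep 'pos|force: \['
python3 -m creep '[{"dx":0,"dy":0,"dz":0.1,"yaw":0},{"dx":0,"dy":0,"dz":0.1,"yaw":0},{"dx":0,"dy":0,"dz":0,"yaw":0}]'|egrep 'pos|force: \['
python3 -m creep '[{"dx":0,"dy":0,"dz":0.1,"yaw":0},{"dx":0,"dy":0,"dz":0.1,"yaw":0},{"dx":0,"dy":0,"dz":0,"yaw":0}]'|egrep 'pos|force: \['
```

```text
position: [450.9, 89.7, 40.7]
wrist_force: [-1.0, 0.0, -0.2]
position: [451.2, 89.8, 39.3]
wrist_force: [0.0, -0.4, -1.0]
position: [451.1, 89.8, 37.2]
wrist_force: [0.2, -0.9, -2.3]
```

```bash

python3 -m creep '[{"dx":0,"dy":0,"dz":0.1,"yaw":0},{"dx":0,"dy":0,"dz":0,"yaw":0}]'|egrep 'pos|force: \['
python3 -m creep '[{"dx":0,"dy":0,"dz":0.1,"yaw":0},{"dx":0,"dy":0,"dz":0,"yaw":0}]'|egrep 'pos|force: \['
python3 -m creep '[{"dx":0,"dy":0,"dz":0.05,"yaw":0},{"dx":0,"dy":0,"dz":0,"yaw":0}]'|egrep 'pos|force: \['
```

```text
position: [451.1, 89.7, 36.2]
wrist_force: [-0.2, 0.5, -1.9]
position: [451.1, 89.7, 35.1]
wrist_force: [-0.8, 0.1, -1.6]
position: [451.2, 89.8, 35.0]
wrist_force: [-1.1, -0.4, 3.3]
```

```bash

python3 -m creep '[{"dx":0,"dy":0,"dz":0,"yaw":0},{"dx":0,"dy":0,"dz":0,"yaw":0},{"dx":0,"dy":0,"dz":0,"yaw":0},{"dx":0,"dy":0,"dz":0,"yaw":0},{"dx":0,"dy":0,"dz":0,"yaw":0},{"dx":0,"dy":0,"dz":0,"yaw":0},{"dx":0,"dy":0,"dz":0,"yaw":0},{"dx":0,"dy":0,"dz":0,"yaw":0}]' -1|egrep 'width|force: \['
python3 -m creep '[{"dx":0,"dy":0,"dz":-1,"yaw":0},{"dx":0,"dy":0,"dz":-2,"yaw":0},{"dx":0,"dy":0,"dz":-2.5,"yaw":0},{"dx":0,"dy":0,"dz":-2.5,"yaw":0},{"dx":0,"dy":0,"dz":-2.5,"yaw":0},{"dx":0,"dy":0,"dz":-2.5,"yaw":0},{"dx":0,"dy":0,"dz":-2,"yaw":0},{"dx":0,"dy":0,"dz":0,"yaw":0}]'
python3 -m creep '[{"dx":0,"dy":-2,"dz":0,"yaw":0},{"dx":0,"dy":-3,"dz":0,"yaw":0},{"dx":0,"dy":-3,"dz":0,"yaw":0},{"dx":0,"dy":-3,"dz":0,"yaw":0},{"dx":0,"dy":-3,"dz":0,"yaw":0},{"dx":0,"dy":-3,"dz":0,"yaw":0},{"dx":0,"dy":-3,"dz":0,"yaw":0},{"dx":0,"dy":-2,"dz":0,"yaw":0},{"dx":0,"dy":0,"dz":0,"yaw":0},{"dx":0,"dy":0,"dz":0,"yaw":0}]'|egrep 'time|pos'
python3 - <<'E'
from h import *
a=snap("top","pics/t8.png");b=snap("scene","pics/s8.png")
o=np.zeros((600,800,3),np.uint8)
o[:600,:400]=cv2.resize(a[150:300,235:335],None,fx=4,fy=4,interpolation=2)
o[:,400:]=cv2.resize(b[190:340,150:350],(400,300),interpolation=2).repeat(2,0)[:600] if 0 else cv2.copyMakeBorder(cv2.resize(b[180:330,150:350],(400,300),interpolation=2),0,300,0,0,cv2.BORDER_CONSTANT)
o[300:600,400:]=cv2.resize(b[215:275,290:370],(400,300),interpolation=2)
cv2.imwrite("pics/z8.png",cv2.convertScaleAbs(o[...,::-1],alpha=1.1))
E
```

```text
wrist_force: [-0.6, 0.7, 0.0]
width: 85.3
time: 23.15
position: [452.5, 89.9, 189.4]
tcp_rot: [0.003, -0.012, 1.0, 0.0]
wrist_force: [1.0, -0.2, 0.2]
width: 85.6
grip_force: 0.0
time: 23.98
position: [455.9, -130.8, 184.7]
```

View pics/z8.png

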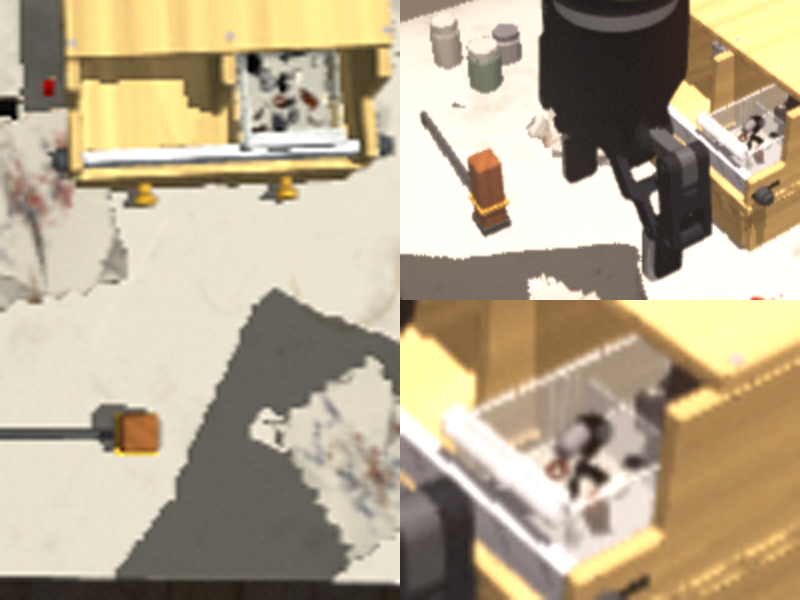

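The hook stands upright at top crop (138,433), and the drawer lies square on the bar with its lip at about (295,140). The gripper is clear of everything, so I'm handing in.

```bash
python3 -c "
from rig import ctrl
print(ctrl.job_done())"
```

```text
the job is handed in; nothing more can be done
None
```

The drawer is home and square against the front bar, bedded with a steady pull of about 12.8 N (brief peak reading 13.2 N), and the tray hook is back upright on the desk clear in front of the rack; the job was handed in at about 24 s.

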